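Spring the idler roller into the extruder outfeed

TASK

The blue outfeed frame for the clay-strip extruder is missing its middle roller. Pinch the two orange ears of the sprung roller unit so that its end pins draw in, set the unit upright between the two blue cheeks, and let go so that both pins spring fully out into the yellow-framed recesses and the unit stands on the bed of the frame. Leave the other things on the bench where they are.

Things in the scene. Friction and masses are not known exactly. Their poses are not given: they have to be found in the camera images.
- roller: Loose sprung roller unit, about 0.4 kg, standing upright. Dark steel foot plate 40 (x) by 66 (y) by 7 mm; on it a white roller, diameter 30, 34 mm long, axis along y 24 mm above the underside. At each y end a sprung slide: steel strip with an orange ear on top and a brass pin pointing outwards. Origin: centre of the underside, z up. Either end may go to either cheek.
- ears (a point): Point midway between the orange ears, 65 mm above the unit's underside; axes as the unit. Each ear is 24 mm wide (x), 3 mm thick, 52 to 78 mm above the underside. Outer faces at y = +-33 mm free (66 mm apart), +-24 mm (48 apart) pinched fully, against a stop. Pinch them from above, fingers closing along y, past the stop; the unit can be lifted so.
- pin_a (a joint): How far the slide (ear and pin) at the unit's +y end is pressed in: 0 = fully out, 0.009 m = fully in. Its spring pushes out with about 5 N at 0, 12 N fully in. The round-nosed brass pin, 10 mm thick, lies along y 24 mm above the unit's underside; its tip is 50 mm from the unit's middle when out, 41 mm when fully in.
- pin_b (a joint): The same for the slide at the unit's -y end.
- frame: Fixed outfeed frame: base plate 210 (x) by 130 (y) mm, its top (the bed) 10 mm above the bench. Two blue cheeks along x, at y = +-44 to +-56 mm (gap 88 mm), tops 48 mm above the bench. Two fixed aluminium rollers, diameter 28 mm, cross the gap at x = +-65 mm, tops 49 mm above the bench. Origin: centre of the base plate's underside; x along the cheeks, z up. The unit belongs mid-gap at x = 0.
- recess_a (a point): Middle of the mouth of the yellow-framed recess in the +y cheek, on its inner face: 35 mm above the bench, x = 0, y = +44 mm in the frame. The recess goes right through the 12 mm cheek, 20 mm wide along x, 16 mm high (27 to 43 mm above the bench). With the unit's foot on the bed the pins are 34 mm above the bench, inside it. Yellow shows on the cheek's top above it.
- recess_b (a point): The same in the -y cheek, at y = -44 mm.
- mug: Bystander: terracotta mug; leave it where it stands. 76 mm across, 85 mm tall. Origin: centre of its underside.
- bowl: Bystander: blue bowl; leave it where it stands. 130 mm across, 55 mm tall. Origin: centre of its underside.
- glaze_jar: Bystander: small glaze jar; leave it where it stands. 40 mm across, 55 mm tall. Origin: centre of its underside.
- water: Bystander: water bottle; leave it where it stands. 62 mm across, 190 mm tall. Origin: centre of its underside.
- brush: Bystander: brush; leave it where it stands. Lying on the bench, about 200 mm long. Origin: centre of its underside.
- rib: Bystander: wooden rib; leave it where it stands. 100 by 55 by 8 mm, lying flat. Origin: centre of its underside.
- vase: Bystander: terracotta vase; leave it where it stands. 84 mm across, 120 mm tall. Origin: centre of its underside.

How it is judged:
By the outcome, as a careful person would: the job done as asked, in the order asked, and still so for the second after the job is handed in, with the robot touching nothing.
It also fails if it takes over 48 s, if anything falls off the work surface, if the arm or the gripper's body presses on something with over 40 N, if the wrist force passes 120 N, or if a joint passes its speed limit or range.

ROBOT

A 6-joint arm with a two-finger parallel gripper is mounted at the origin on the work surface. World frame = base frame: x ahead of the robot, y to its left, z up, the work surface at z = 0. Lengths are in m, angles in degrees, forces in N, time in s.
With the tool pointing down it reaches from about 0.325 to 0.9 m from the base axis. Payload 6.1 kg.
Tool frame: the origin (TCP) lies at the very end of the fingers, on their centre line; the grasp point (between the pads) lies 19 mm behind it; z points along the fingers, y is the line along which they close (so a half turn about z gives the same grasp; the last joint's range is limited). The gripper opens to 87 mm and grips with 3 to 60 N. Pads are 19 mm wide; open, the fingers measure 117 mm over their backs; the gripper's body (75 mm by 190 mm) begins 51 mm behind the grasp point.
Start: joints at [-70.709, 12.628, 87.462, -0, 79.91, -7.225], TCP at [0.279, -0.559, 0.223] pointing down, gripper open.
Joint ranges: [-170.65, 170.65], [-52.31, 119.04], [5.05, 147.46], [-71.25, 251.25], [11.57, 151.72], [-153.62, 153.62]. Speed limits (degrees/s): [147.25, 147.25, 172.46, 180, 180, 180].

INTERFACE

Orientations are given as a 3x3 rotation matrix whose columns are the frame's x, y, z axes.
In Python, from plant import bot, vision, close_job gives the robot as it stands. The module is installed in compiled form; this text tells all that it offers.
- The arm moves only by the tool servo_tool, never from a script. Its argument "steps" is a list of rows, each an object of numbers: "x", "y", "z": the shift along the tool's x, y, z in units of 0.03 m (1.0 is 0.03 m); "turn": the turn about the tool's z in units of 4 degrees (1.0 is 4 degrees); "gripper": the opening, from 0 (shut) to 1 (fully open). A call has 1 to 5 rows; each row shifts and turns the commanded pose from where the row before left it, along the tool's axes as they then stand; what a row does not reach is not made up. A row lasts 1/10 s, in which the tool goes at most 50 mm and 8.59 degrees, less where a joint would pass 70% of its speed; a pose out of reach is approached as far as the arm can. A call with a number of a shift or a turn outside -1 to 1 is refused whole. A call with a gripper value outside its range is refused whole. The fingers move at their own pace and stop on an object; the grip force is fixed at half the most. Time passes only in rows, so rows that do not move let the fingers close. It gives the time, the measured TCP pose, the force, the opening and the grip force at its end, in the units of the state.
- bot.get_obs(): the state, without advancing time (a new reading comes with each control period).
- vision.get_image(name): name is "scene" or "top" or "wrist"; returns the picture (400x640x3 uint8, red, green, blue); there is no depth.
- vision.camera_params(name): a dict with "fx", "fy", "cx", "cy" (pixels), "extrinsics" (4x4, takes a point from camera to world coordinates). Camera axes: x right, y down, z forward; pixel columns grow to the right and rows downward; lengths in m; the calibration is good to about 2 mm. A picture is of the moment at which its call begins: read the wrist's pose just before it. camera_params takes no time and is no camera call; for the wrist camera it gives the pose at the moment of the call.
- close_job(): hands the job in; it is judged then, once.
The state is a dict: "time": time; "qpos": joint angles; "qvel": joint speeds; "tau": joint torques, N m; "tcp_pos": TCP position; "ee_rot": TCP orientation; "contact_force": force on the tool from outside, world axes, zero at the start; "ft_torque": the same for the moment, N m; "finger_gap": finger opening in m; "grip_force": force on a finger pad.
Only numpy, scipy, OpenCV 4.12 (cv2) and the standard library are available. Lean on these libraries where they do the work, as an engineer would, in place of code of your own. Each camera call takes 0.05 s, during which the arm holds its last target. There are 200 camera calls.

## Working session

There is one attempt and no reset: what is moved stays moved. The work goes in short steps, Python scripts to look and compute and a tool call to move; the robot and the scene stay as the last step left them, time stands still between calls to the robot, and variables do not carry over. Pictures are saved under pics/ and viewed, at most 10 in all, crops included, and the job is handed in when it is done.

Besides the shell and the picture viewer there is one more tool, called after "Call:" as name(argument=value, ...), one argument or row to a line, values as JSON. servo_tool: Moves the arm, as the interface text tells. Its arguments: {"type":"object","properties":{"steps":{"type":"array","items":{"type":"object","properties":{"x":{"type":"number"},"y":{"type":"number"},"z":{"type":"number"},"turn":{"type":"number"},"gripper":{"type":"number"}}}}},"required":["steps"]}

```bash
mkdir -p pics
python3 - <<'E'
from plant import bot, vision
import cv2, numpy as np
for n in ["scene","top"]:
    im=vision.get_image(n); cv2.imwrite(f"pics/{n}0.png",im[:,:,::-1])
    p=vision.camera_params(n); print(n,p['fx'],p['cx'],p['cy'],np.round(p['extrinsics'],4).tolist())
o=bot.get_obs(); print(o['time'],o['tcp_pos'],np.round(o['ee_rot'],3).tolist())
a=cv2.imread("pics/scene0.png");b=cv2.imread("pics/top0.png")
E
```

```text
scene 416.4299472719447 326.52036682148525 195.3551144253197 [[0.6745, 0.5944, -0.4378, 1.0893], [0.7382, -0.5345, 0.4115, -0.4777], [0.0106, -0.6008, -0.7994, 1.0128], [0.0, 0.0, 0.0, 1.0]]
top 405.17868019071443 318.2149169974933 199.58854611032888 [[0.0122, -0.9844, 0.1755, 0.3497], [-0.9998, -0.0144, -0.011, 0.0028], [0.0134, -0.1753, -0.9844, 1.3], [0.0, 0.0, 0.0, 1.0]]
0.1 [ 0.27882135 -0.5587279   0.22154618] [[0.895, 0.446, -0.001], [0.446, -0.895, 0.002], [0.0, -0.002, -1.0]]
```

View pics/scene0.png

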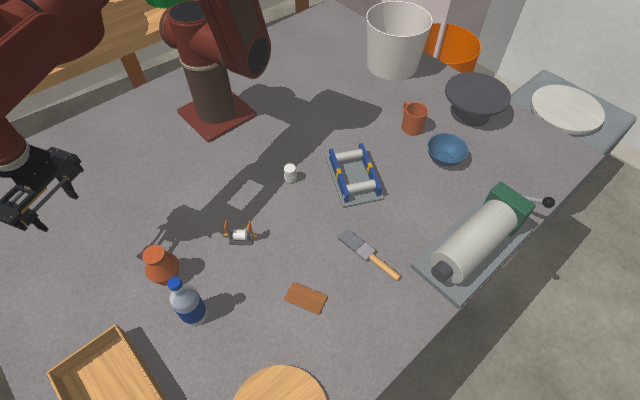

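View pics/top0.png

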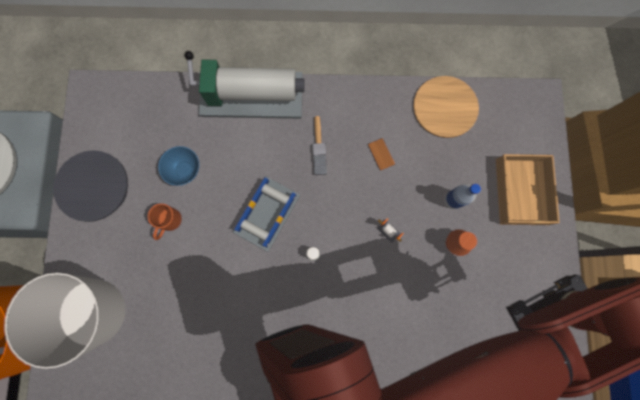

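Scene: the unit is at (239,232) with its ears at about (227,230) and (251,230), and the frame is at (355,175). Top: the unit is at (390,230) and the frame at (266,212), with yellow marks at about (252,204) and (280,219). Next I triangulate the ears and the yellow marks.

```bash
cat > h.py <<'E'
import numpy as np, cv2
from plant import bot, vision
def ray(p,uv):
    E=p['extrinsics']; d=E[:3,:3]@np.array([(uv[0]-p['cx'])/p['fx'],(uv[1]-p['cy'])/p['fy'],1.]); return E[:3,3],d/np.linalg.norm(d)
def plane(p,uv,z):
    o,d=ray(p,uv); return o+d*(z-o[2])/d[2]
def tri(*obs):
    A=np.zeros((3,3));b=np.zeros(3); R=[ray(p,uv) for p,uv in obs]
    for o,d in R: M=np.eye(3)-np.outer(d,d);A+=M;b+=M@o
    x=np.linalg.solve(A,b); return x,max(np.linalg.norm(np.cross(x-o,d)) for o,d in R)
def blobs(im,lo,hi,roi=None,amin=4):
    m=cv2.inRange(cv2.cvtColor(im,cv2.COLOR_RGB2HSV),np.array(lo),np.array(hi))
    if roi: k=np.zeros_like(m);x0,y0,x1,y1=roi;k[y0:y1,x0:x1]=255;m&=k
    n,l,s,c=cv2.connectedComponentsWithStats(m)
    return [(np.round(c[i],2),s[i].tolist()) for i in range(1,n) if s[i][4]>=amin],l
OR=((5,150,70),(18,255,255)); YE=((19,140,80),(32,255,255)); BL=((105,120,40),(125,255,255))
E
python3 - <<'E'
from h import *
for n,r,f in [("scene",(210,205,270,255),(320,135,395,212)),("top",(370,210,410,250),(225,172,305,255))]:
    im=cv2.imread(f"pics/{n}0.png")[:,:,::-1].copy()
    for nm,c,roi in [("orange",OR,r),("or+ye",((5,150,70),(32,255,255)),r),("yellow",((15,140,80),(32,255,255)),f),("blue",BL,f)]:
        print(n,nm,[(b[0].tolist(),b[1]) for b in blobs(im,*c,roi)[0]])
a=cv2.imread("pics/scene0.png")[130:260,205:405];b=cv2.imread("pics/top0.png")[165:260,220:420]
cv2.imwrite("pics/crop.png",np.vstack([cv2.resize(a,(600,390),interpolation=0)[:300],cv2.resize(b,(600,285),interpolation=0)]) if 0 else np.vstack([cv2.resize(a[:,:],(500,325),interpolation=0),cv2.resize(b,(500,237),interpolation=0)]))
E
```

```text
scene orange [([225.6, 225.77], [224, 220, 4, 13, 30]), ([248.95, 226.29], [248, 221, 3, 12, 21])]
scene or+ye [([225.6, 225.77], [224, 220, 4, 13, 30]), ([248.95, 226.29], [248, 221, 3, 12, 21]), ([225.0, 234.25], [224, 234, 3, 2, 4])]
scene yellow [([368.79, 166.25], [367, 163, 6, 10, 28]), ([337.66, 171.9], [336, 168, 5, 10, 29])]
scene blue [([364.09, 154.94], [359, 143, 11, 25, 99]), ([333.09, 159.5], [329, 149, 10, 23, 107]), ([374.47, 178.68], [369, 168, 13, 25, 109]), ([342.26, 184.69], [338, 174, 11, 22, 123])]
top orange [([383.38, 222.12], [382, 221, 4, 3, 8]), ([398.33, 237.22], [397, 235, 4, 5, 9])]
top or+ye [([383.38, 222.12], [382, 221, 4, 3, 8]), ([398.33, 237.22], [397, 235, 4, 5, 9])]
top yellow [([251.5, 203.82], [249, 201, 6, 7, 28]), ([279.13, 219.04], [277, 217, 5, 6, 23])]
top blue [([259.22, 189.82], [253, 178, 15, 23, 94]), ([287.22, 204.61], [280, 193, 15, 23, 90]), ([242.87, 217.83], [235, 207, 16, 24, 103]), ([270.58, 233.93], [263, 223, 15, 23, 96])]
```

View pics/crop.png

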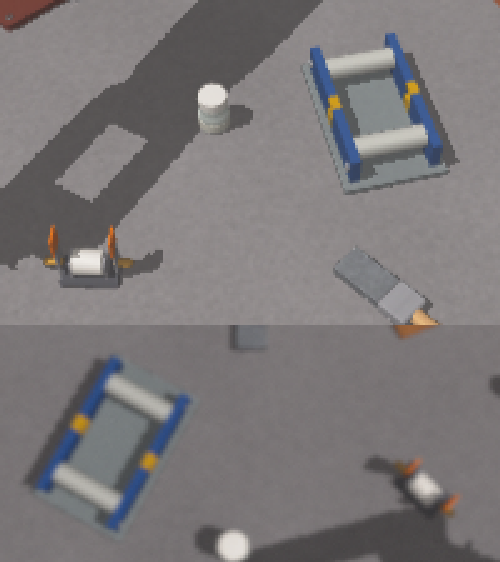

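The crop shows the unit upright and unobstructed, with two orange ears. The frame is clear, with yellow marks mid-cheek at scene (337.7,171.9) and (368.8,166.3). I triangulate both now.

Run:
```python
from h import *
S=vision.camera_params("scene");T=vision.camera_params("top")
print("ears");
for s in [(225.6,225.8),(249,226.3)]:
    for t in [(383.4,222.1),(398.3,237.2)]:
        x,r=tri((S,s),(T,t)); print(s,t,np.round(x,4),round(r,4))
print("yellow")
for s in [(368.8,166.25),(337.7,171.9)]:
    for t in [(251.5,203.8),(279.1,219)]:
        x,r=tri((S,s),(T,t)); print(s,t,np.round(x,4),round(r,4))
a=np.array([plane(T,u,.048)[:2] for u in [(259.2,189.8),(287.2,204.6),(242.9,217.8),(270.6,233.9)]])
print(a,a.mean(0)); print(np.degrees(np.arctan2(*(a[0]-a[2])[::-1])),np.degrees(np.arctan2(*(a[1]-a[3])[::-1])))
e=[plane(T,u,.078)[:2] for u in [(383.4,222.1),(398.3,237.2)]];print(np.array(e))
print(np.round(vision.camera_params("wrist")['extrinsics'],3).tolist(), bot.get_obs()['tcp_pos'])
```

```text
ears
(225.6, 225.8) (383.4, 222.1) [ 0.4877 -0.2374  0.0767] 0.0302
(225.6, 225.8) (398.3, 237.2) [ 0.4578 -0.2588  0.0554] 0.0003
(249, 226.3) (383.4, 222.1) [ 0.5035 -0.2132  0.0582] 0.0001
(249, 226.3) (398.3, 237.2) [ 0.476  -0.2345  0.0463] 0.0315
yellow
(368.8, 166.25) (251.5, 203.8) [0.5586 0.1991 0.0357] 0.0
(368.8, 166.25) (279.1, 219) [0.5416 0.1448 0.0562] 0.0481
(337.7, 171.9) (251.5, 203.8) [0.5318 0.1558 0.0407] 0.0487
(337.7, 171.9) (279.1, 219) [0.5114 0.1107 0.0369] 0.0001
[[0.60150827 0.17486126]
 [0.55559816 0.08564624]
 [0.51206585 0.22204541]
 [0.46319681 0.13449412]] [0.53309227 0.15426176]
-27.813287444528008 -27.863119312568298
[[ 0.50097717 -0.20989805]
 [ 0.4556924  -0.25428701]]
[[0.447, -0.864, -0.234, 0.343], [-0.895, -0.431, -0.115, -0.527], [-0.002, 0.261, -0.965, 0.383], [0.0, 0.0, 0.0, 1.0]] [ 0.27882135 -0.5587279   0.22154618]
```

Unit: the mid-ear point is at about (0.481, -0.236), with y axis at 45°. Frame: the centre is at about (0.534, 0.155), with y axis at 62°. I move above the unit and turn +71.5° about tool z, giving -45° for the tool x axis. The tool offset is 10.8 units in x and -6.6 in y.

Call:
servo_tool(
  steps=[
    {"x": 1,"y": -0.6},
    {"x": 1,"y": -0.6},
    {"x": 1,"y": -0.6},
    {"x": 1,"y": -0.6},
    {"x": 1,"y": -0.6},
  ],
)

```text
invalid input at $.steps[0]: expected keys x, y, z, turn, gripper
```

Call:
servo_tool(
  steps=[
    {"x": 1,"y": -0.6},
    {"x": 1,"y": -0.6},
    {"x": 1,"y": -0.6},
    {"x": 1,"y": -0.6},
    {"x": 1,"y": -0.6},
  ],
)

```text
invalid input at $.steps[0]: expected keys x, y, z, turn, gripper
```

Call:
servo_tool(
  steps=[
    {"x": 0.8,"y": -0.6},
    {"turn": 1},
    {"turn": 1},
    {"turn": 1},
    {"turn": 1},
  ],
)

```text
invalid input at $.steps[0]: expected keys x, y, z, turn, gripper
```

Call:
servo_tool(
  steps=[
    {"turn": 1},
    {"turn": 1},
    {"turn": 1},
    {"turn": 1},
    {"turn": 1},
  ],
)

```text
invalid input at $.steps[0]: expected keys x, y, z, turn, gripper
```

Call:
servo_tool(
  steps=[
    {"turn": 1},
    {"turn": 1},
    {"turn": 1},
    {"turn": 1},
    {"turn": 1},
  ],
)

```text
invalid input at $.steps[0]: expected keys x, y, z, turn, gripper
```

Call:
servo_tool(
  steps=[
    {"turn": 1},
    {"turn": 1},
    {"turn": 1},
    {"turn": 0.9},
    {},
  ],
)

```text
invalid input at $.steps[0]: expected keys x, y, z, turn, gripper
```

Call:
servo_tool(
  steps=[
    {"x": 1,"y": -0.6,"z": 0,"turn": 0,"gripper": 1},
    {"x": 1,"y": -0.6,"z": 0,"turn": 0,"gripper": 1},
    {"x": 1,"y": -0.6,"z": 0,"turn": 0,"gripper": 1},
    {"x": 1,"y": -0.6,"z": 0,"turn": 0,"gripper": 1},
    {"x": 1,"y": -0.6,"z": 0,"turn": 0,"gripper": 1},
  ],
)

```text
time: 0.6
tcp_pos: [0.3734, -0.4103, 0.222]
ee_rot: [[0.895, 0.446, -0.0], [0.446, -0.895, 0.001], [-0.0, -0.001, -1.0]]
contact_force: [0.0, -0.3, 0.7]
finger_gap: 0.0873
grip_force: 0.0
```

Call:
servo_tool(
  steps=[
    {"x": 1,"y": -0.6,"z": 0,"turn": 0,"gripper": 1},
    {"x": 1,"y": -0.6,"z": 0,"turn": 0,"gripper": 1},
    {"x": 1,"y": -0.6,"z": 0,"turn": 0,"gripper": 1},
    {"x": 1,"y": -0.6,"z": 0,"turn": 0,"gripper": 1},
    {"x": 1,"y": -0.6,"z": 0,"turn": 0,"gripper": 1},
  ],
)

```text
time: 1.1
tcp_pos: [0.4675, -0.2628, 0.2222]
ee_rot: [[0.895, 0.446, -0.0], [0.446, -0.895, 0.0], [-0.0, -0.001, -1.0]]
contact_force: [-0.1, -0.5, 0.4]
finger_gap: 0.0869
grip_force: 0.0
```

Call:
servo_tool(
  steps=[
    {"x": 0.8,"y": -0.6,"z": 0,"turn": 0,"gripper": 1},
    {"x": 0,"y": 0,"z": 0,"turn": 1,"gripper": 1},
    {"x": 0,"y": 0,"z": 0,"turn": 1,"gripper": 1},
    {"x": 0,"y": 0,"z": 0,"turn": 1,"gripper": 1},
    {"x": 0,"y": 0,"z": 0,"turn": 1,"gripper": 1},
  ],
)

```text
time: 1.6
tcp_pos: [0.4804, -0.237, 0.222]
ee_rot: [[0.984, 0.18, -0.001], [0.18, -0.984, 0.001], [-0.001, -0.001, -1.0]]
contact_force: [-0.5, 0.2, -0.5]
finger_gap: 0.0867
grip_force: 0.0
```

Call:
servo_tool(
  steps=[
    {"x": 0,"y": 0,"z": 0,"turn": 1,"gripper": 1},
    {"x": 0,"y": 0,"z": 0,"turn": 1,"gripper": 1},
    {"x": 0,"y": 0,"z": 0,"turn": 1,"gripper": 1},
    {"x": 0,"y": 0,"z": 0,"turn": 1,"gripper": 1},
    {"x": 0,"y": 0,"z": 0,"turn": 1,"gripper": 1},
  ],
)

```text
time: 2.1
tcp_pos: [0.4803, -0.2372, 0.222]
ee_rot: [[0.986, -0.168, -0.001], [-0.168, -0.986, 0.001], [-0.001, -0.0, -1.0]]
contact_force: [0.3, -0.5, -0.0]
finger_gap: 0.0868
grip_force: 0.0
```

Call:
servo_tool(
  steps=[
    {"x": 0,"y": 0,"z": 0,"turn": 1,"gripper": 1},
    {"x": 0,"y": 0,"z": 0,"turn": 1,"gripper": 1},
    {"x": 0,"y": 0,"z": 0,"turn": 1,"gripper": 1},
    {"x": 0,"y": 0,"z": 0,"turn": 1,"gripper": 1},
    {"x": 0,"y": 0,"z": 0,"turn": 1,"gripper": 1},
  ],
)

```text
time: 2.6
tcp_pos: [0.4802, -0.2372, 0.222]
ee_rot: [[0.869, -0.495, -0.001], [-0.495, -0.869, 0.001], [-0.001, -0.0, -1.0]]
contact_force: [0.2, 0.7, 0.4]
finger_gap: 0.0872
grip_force: 0.0
```

Call:
servo_tool(
  steps=[
    {"x": 0,"y": 0,"z": 0,"turn": 1,"gripper": 1},
    {"x": 0,"y": 0,"z": 0,"turn": 1,"gripper": 1},
    {"x": 0,"y": 0,"z": 0,"turn": 1,"gripper": 1},
    {"x": 0,"y": 0,"z": 0,"turn": 0.9,"gripper": 1},
    {"x": 0,"y": 0,"z": 0,"turn": 0,"gripper": 1},
  ],
)

```text
time: 3.1
tcp_pos: [0.4803, -0.2373, 0.2221]
ee_rot: [[0.706, -0.708, -0.001], [-0.708, -0.706, 0.001], [-0.001, 0.0, -1.0]]
contact_force: [0.6, 0.1, -0.8]
finger_gap: 0.0869
grip_force: 0.0
```

Run:
```python
from h import *
p=vision.camera_params("wrist"); im=vision.get_image("wrist"); cv2.imwrite("pics/w1.png",im[:,:,::-1])
print(p['fx'],p['cx'],p['cy'])
for b in blobs(im,*OR,amin=20)[0]: print(b[0].tolist(),b[1],np.round(plane(p,b[0],.065),4))
```

```text
287.86804768105463 323.2944846747577 198.33204049464507
[154.82, 33.43] [112, 0, 90, 72, 3889] [ 0.7076 -0.2284  0.065 ]
[525.47, 50.5] [475, 19, 86, 68, 3535] [ 0.4341 -0.4792  0.065 ]
[349.21, 182.25] [348, 171, 4, 25, 75] [ 0.462  -0.2602  0.065 ]
[292.72, 184.01] [290, 173, 6, 24, 100] [ 0.5059 -0.2137  0.065 ]
```

View pics/w1.png

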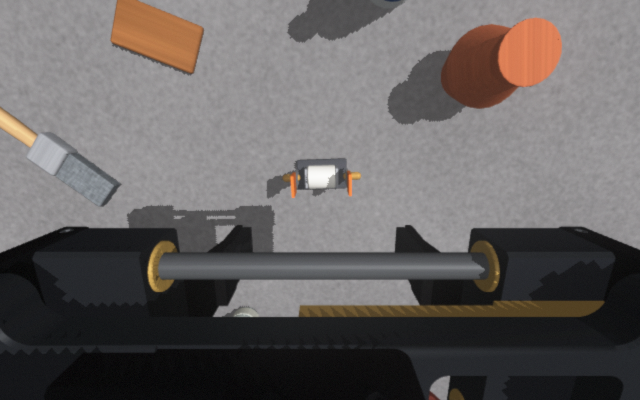

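The wrist view shows the unit at (321,178), with its ears at (292.7,184) and (349.2,182) and nothing close to the fingers. I go down for a closer second view.

Call:
servo_tool(
  steps=[
    {"x": 0,"y": 0,"z": 1,"turn": 0,"gripper": 1},
    {"x": 0,"y": 0,"z": 1,"turn": 0,"gripper": 1},
    {"x": 0,"y": 0,"z": 1,"turn": 0,"gripper": 1},
    {"x": 0,"y": 0,"z": 0,"turn": 0,"gripper": 1},
    {"x": 0,"y": 0,"z": 0,"turn": 0,"gripper": 1},
  ],
)

```text
time: 3.65
tcp_pos: [0.4803, -0.2373, 0.1326]
ee_rot: [[0.707, -0.708, -0.001], [-0.708, -0.707, 0.001], [-0.001, 0.0, -1.0]]
contact_force: [0.7, -0.8, 0.4]
finger_gap: 0.0871
grip_force: 0.0
```

Run:
```python
from h import *
p=vision.camera_params("wrist"); im=vision.get_image("wrist"); cv2.imwrite("pics/w2.png",im[:,:,::-1])
old=dict(p); E=np.array(p['extrinsics']).copy(); E[2,3]+=0.222-bot.get_obs()['tcp_pos'][2]; old['extrinsics']=E
B=[b for b in blobs(im,*OR,(220,100,420,260),amin=20)[0]]
for b in B: print(b[0].tolist(),b[1],np.round(plane(p,b[0],.065),4))
B.sort(key=lambda b:b[0][0])
P=[tri((p,b[0]),(old,o))  for b,o in zip(B,[(292.72,184.01),(349.21,182.25)])]
for x in P: print(np.round(x[0],4),x[1])
o=bot.get_obs(); m=(P[0][0]+P[1][0])/2; print(m, o['ee_rot'].T@(m-o['tcp_pos']), o['tcp_pos'])
cv2.imwrite("pics/w2c.png",cv2.resize(im[120:260,220:420,::-1],(800,560)))
```

```text
[358.69, 204.89] [356, 188, 7, 36, 193] [ 0.4619 -0.2601  0.065 ]
[281.71, 206.66] [277, 190, 10, 36, 241] [ 0.5061 -0.2138  0.065 ]
[ 0.506  -0.2141  0.0656] 0.00010003836230157708
[ 0.4635 -0.2607  0.0702] 3.0175379787260094e-05
[ 0.4847617  -0.23739191  0.06791163] [ 0.00208923 -0.00283355  0.06598593] [ 0.48120241 -0.23786372  0.1338938 ]
```

View pics/w2c.png

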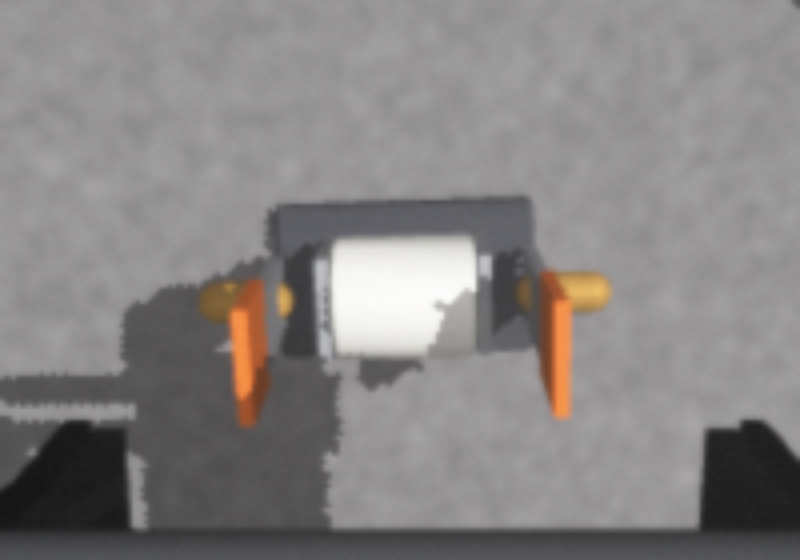

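The unit sits about 1.5° from the tool, with its foot edge running from (275,205) to (530,197) in the crop. It is offset about +2.5 mm in tool x and -2.8 mm in tool y. I correct that, descend to z ≈ 0.05 and pinch.

Call:
servo_tool(
  steps=[
    {"x": 0.08,"y": -0.09,"z": 0.4,"turn": -0.4,"gripper": 1},
    {"x": 0,"y": 0,"z": 0.8,"turn": 0,"gripper": 1},
    {"x": 0,"y": 0,"z": 0.8,"turn": 0,"gripper": 1},
    {"x": 0,"y": 0,"z": 0.75,"turn": 0,"gripper": 1},
    {"x": 0,"y": 0,"z": 0,"turn": 0,"gripper": 1},
  ],
)

```text
time: 4.2
tcp_pos: [0.4826, -0.236, 0.0475]
ee_rot: [[0.726, -0.687, -0.004], [-0.687, -0.726, 0.003], [-0.005, 0.001, -1.0]]
contact_force: [-0.3, -0.2, 0.1]
finger_gap: 0.087
grip_force: 0.0
```

Call:
servo_tool(
  steps=[
    {"x": 0,"y": 0,"z": 0,"turn": 0,"gripper": 0.4},
    {"x": 0,"y": 0,"z": 0,"turn": 0,"gripper": 0.4},
    {"x": 0,"y": 0,"z": 0,"turn": 0,"gripper": 0.4},
    {"x": 0,"y": 0,"z": 0,"turn": 0,"gripper": 0.4},
    {"x": 0,"y": 0,"z": 0,"turn": 0,"gripper": 0.4},
  ],
)

```text
time: 4.7
tcp_pos: [0.4851, -0.2379, 0.0516]
ee_rot: [[0.726, -0.688, 0.002], [-0.688, -0.726, -0.001], [0.003, -0.0, -1.0]]
contact_force: [-0.9, -0.1, 6.2]
finger_gap: 0.0552
grip_force: 9.2
```

Call:
servo_tool(
  steps=[
    {"x": 0,"y": 0,"z": 0,"turn": 0,"gripper": 0.4},
    {"x": 0,"y": 0,"z": 0,"turn": 0,"gripper": 0.3},
    {"x": 0,"y": 0,"z": 0,"turn": 0,"gripper": 0.3},
    {"x": 0,"y": 0,"z": 0,"turn": 0,"gripper": 0.3},
    {"x": 0,"y": 0,"z": 0,"turn": 0,"gripper": 0.3},
  ],
)

```text
time: 5.2
tcp_pos: [0.485, -0.2381, 0.0518]
ee_rot: [[0.726, -0.688, 0.002], [-0.688, -0.726, -0.002], [0.002, 0.0, -1.0]]
contact_force: [-2.6, 0.5, 8.7]
finger_gap: 0.0461
grip_force: 30.0
```

It is pinched, with a 46 mm gap and 30 N of grip. I lift and check.

Call:
servo_tool(
  steps=[
    {"x": 0,"y": 0,"z": -0.4,"turn": 0,"gripper": 0.2},
    {"x": 0,"y": 0,"z": -0.8,"turn": 0,"gripper": 0.2},
    {"x": 0,"y": 0,"z": -0.9,"turn": 0,"gripper": 0.2},
    {"x": 0,"y": 0,"z": -0.9,"turn": 0,"gripper": 0.2},
    {"x": 0,"y": 0,"z": -0.5,"turn": 0,"gripper": 0.2},
  ],
)

```text
time: 5.7
tcp_pos: [0.4847, -0.2375, 0.1573]
ee_rot: [[0.726, -0.688, 0.002], [-0.688, -0.726, -0.001], [0.002, -0.001, -1.0]]
contact_force: [0.3, -0.3, -3.9]
finger_gap: 0.0459
grip_force: 30.0
```

Call:
servo_tool(
  steps=[
    {"x": 0,"y": 0,"z": 0,"turn": 0,"gripper": 0.2},
    {"x": 0,"y": 0,"z": 0,"turn": 0,"gripper": 0.2},
  ],
)

```text
time: 5.9
tcp_pos: [0.4836, -0.2368, 0.1541]
ee_rot: [[0.726, -0.688, -0.001], [-0.688, -0.726, 0.001], [-0.001, 0.0, -1.0]]
contact_force: [0.5, 0.7, -4.6]
finger_gap: 0.0461
grip_force: 30.0
```

Run:
```python
from h import *
p=vision.camera_params("wrist"); im=vision.get_image("wrist"); cv2.imwrite("pics/w3.png",im[:,:,::-1])
cv2.imwrite("pics/w3c.png",cv2.resize(im[140:320,200:440,::-1],(720,540)))
# wrist camera in the tool frame
o=bot.get_obs(); E=p['extrinsics']; print(np.round(o['ee_rot'].T@E[:3,:3],4).tolist(), np.round(o['ee_rot'].T@(E[:3,3]-o['tcp_pos']),4), o['contact_force'],o['tcp_pos'],o['qpos'])
```

```text
[[0.0001, -0.9658, -0.2592], [1.0, -0.0, 0.0005], [-0.0005, -0.2592, 0.9658]] [ 0.0711 -0.0005 -0.1625] [-0.45651381 -0.29077489 -5.43770954] [ 0.48313713 -0.236516    0.15331171] [-3.44869537e+01  4.35705535e+00  1.04377713e+02  2.06106227e-03
  7.14277762e+01  9.89973567e+01]
```

View pics/w3c.png

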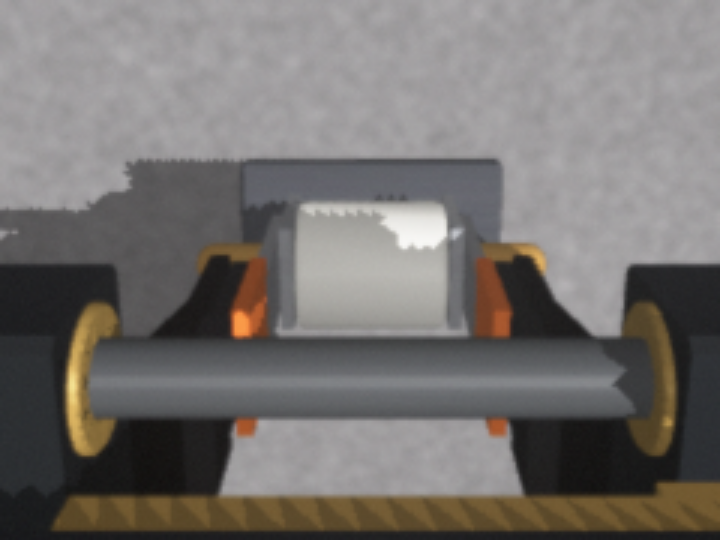

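The unit is held upright and centred: foot columns 241–502, pins 198–547, foot edge level in the crop, and x offset ≈ 0. I carry it over the frame, with a remaining turn of -3.9 units, a tool x shift of -7.8 and a tool y shift of -10.66.

Call:
servo_tool(
  steps=[
    {"x": -0.6,"y": -0.82,"z": 0,"turn": 0,"gripper": 0.2},
    {"x": -0.6,"y": -0.82,"z": 0,"turn": 0,"gripper": 0.2},
    {"x": -0.6,"y": -0.82,"z": 0,"turn": 0,"gripper": 0.2},
    {"x": -0.6,"y": -0.82,"z": 0,"turn": 0,"gripper": 0.2},
    {"x": -0.6,"y": -0.82,"z": 0,"turn": 0,"gripper": 0.2},
  ],
)

```text
time: 6.45
tcp_pos: [0.5021, -0.0844, 0.1528]
ee_rot: [[0.725, -0.688, -0.004], [-0.688, -0.725, 0.001], [-0.004, 0.002, -1.0]]
contact_force: [0.5, 0.6, -3.8]
finger_gap: 0.0464
grip_force: 30.0
```

Call:
servo_tool(
  steps=[
    {"x": -0.6,"y": -0.82,"z": 0,"turn": 0,"gripper": 0.2},
    {"x": -0.6,"y": -0.82,"z": 0,"turn": 0,"gripper": 0.2},
    {"x": -0.6,"y": -0.82,"z": 0,"turn": 0,"gripper": 0.2},
    {"x": -0.6,"y": -0.82,"z": 0,"turn": 0,"gripper": 0.2},
    {"x": -0.6,"y": -0.82,"z": 0,"turn": 0,"gripper": 0.2},
  ],
)

```text
time: 6.95
tcp_pos: [0.5214, 0.0664, 0.1528]
ee_rot: [[0.726, -0.688, -0.004], [-0.688, -0.726, 0.0], [-0.003, 0.003, -1.0]]
contact_force: [0.6, 0.6, -3.8]
finger_gap: 0.0462
grip_force: 30.0
```

Call:
servo_tool(
  steps=[
    {"x": -0.6,"y": -0.82,"z": 0,"turn": 0,"gripper": 0.2},
    {"x": -0.6,"y": -0.82,"z": 0,"turn": 0,"gripper": 0.2},
    {"x": -0.6,"y": -0.82,"z": 0,"turn": 0,"gripper": 0.2},
    {"x": 0,"y": 0,"z": 0,"turn": -1,"gripper": 0.2},
    {"x": 0,"y": 0,"z": 0,"turn": -1,"gripper": 0.2},
  ],
)

```text
time: 7.45
tcp_pos: [0.5328, 0.1568, 0.1525]
ee_rot: [[0.817, -0.576, -0.004], [-0.576, -0.817, -0.001], [-0.003, 0.003, -1.0]]
contact_force: [0.3, 0.4, -4.5]
finger_gap: 0.0464
grip_force: 30.0
```

Call:
servo_tool(
  steps=[
    {"x": 0,"y": 0,"z": 0,"turn": -1,"gripper": 0.2},
    {"x": 0,"y": 0,"z": 0,"turn": -0.9,"gripper": 0.2},
    {"x": 0,"y": 0,"z": 0,"turn": 0,"gripper": 0.2},
    {"x": 0,"y": 0,"z": 0,"turn": 0,"gripper": 0.2},
    {"x": 0,"y": 0,"z": 0,"turn": 0,"gripper": 0.2},
  ],
)

```text
time: 7.95
tcp_pos: [0.5339, 0.1557, 0.1541]
ee_rot: [[0.883, -0.469, -0.002], [-0.469, -0.883, -0.0], [-0.001, 0.001, -1.0]]
contact_force: [0.4, 0.1, -4.5]
finger_gap: 0.0465
grip_force: 30.0
```

Run:
```python
from h import *
p=vision.camera_params("wrist"); im=vision.get_image("wrist"); cv2.imwrite("pics/w4.png",im[:,:,::-1])
o=bot.get_obs()
for b in blobs(im,(15,140,80),(32,255,255),(200,100,450,240),amin=15)[0]:
    x=plane(p,b[0],.048); print(b[0].tolist(),b[1],np.round(x,4), np.round(o['ee_rot'].T@(x-o['tcp_pos']),4))
cv2.imwrite("pics/w4c.png",cv2.resize(im[100:280,200:440,::-1],(720,540)))
```

```text
[273.04, 194.93] [265, 182, 17, 24, 287] [0.5583 0.1977 0.048 ] [ 0.0018 -0.0485  0.1064]
[373.48, 194.4] [365, 183, 17, 23, 293] [0.5135 0.1123 0.048 ] [0.0022 0.048  0.1065]
[372.27, 224.34] [363, 222, 18, 8, 59] [0.4864 0.1264 0.048 ] [-0.0283  0.0482  0.1065]
```

View pics/w4c.png

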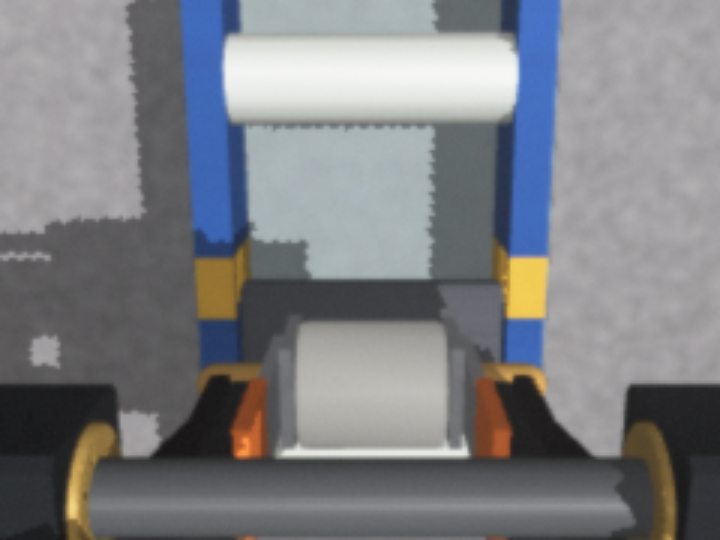

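The yellow tops are at crop (218,288) and (528,288), symmetric about the unit (mid 373 against pins mid 374) and level, so yaw and y are good. The target lies about 1.5 mm further along tool x. I descend 60 mm and look again before the pins enter the gap.

Call:
servo_tool(
  steps=[
    {"x": 0.05,"y": 0,"z": 0.5,"turn": 0,"gripper": 0.2},
    {"x": 0,"y": 0,"z": 0.6,"turn": 0,"gripper": 0.2},
    {"x": 0,"y": 0,"z": 0.5,"turn": 0,"gripper": 0.2},
    {"x": 0,"y": 0,"z": 0.3,"turn": 0,"gripper": 0.2},
    {"x": 0,"y": 0,"z": 0.1,"turn": 0,"gripper": 0.2},
  ],
)

```text
time: 8.5
tcp_pos: [0.5346, 0.1549, 0.0931]
ee_rot: [[0.884, -0.468, -0.003], [-0.468, -0.884, -0.0], [-0.002, 0.002, -1.0]]
contact_force: [-0.9, -0.6, -4.5]
finger_gap: 0.0461
grip_force: 30.0
```

Call:
servo_tool(
  steps=[
    {"x": 0,"y": 0,"z": 0,"turn": 0,"gripper": 0.2},
    {"x": 0,"y": 0,"z": 0,"turn": 0,"gripper": 0.2},
  ],
)

```text
time: 8.7
tcp_pos: [0.5364, 0.1552, 0.0957]
ee_rot: [[0.884, -0.468, 0.001], [-0.468, -0.884, 0.0], [0.001, -0.001, -1.0]]
contact_force: [-0.5, 0.3, -3.8]
finger_gap: 0.0462
grip_force: 30.0
```

Run:
```python
from h import *
p=vision.camera_params("wrist"); im=vision.get_image("wrist"); cv2.imwrite("pics/w5.png",im[:,:,::-1])
cv2.imwrite("pics/w5c.png",cv2.resize(im[100:280,200:440,::-1],(720,540)))
o=bot.get_obs();print(o['tcp_pos'],o['contact_force'])
```

```text
[0.53655326 0.1552885  0.09598988] [-0.45625782  0.55910163 -4.70253683]
```

View pics/w5c.png

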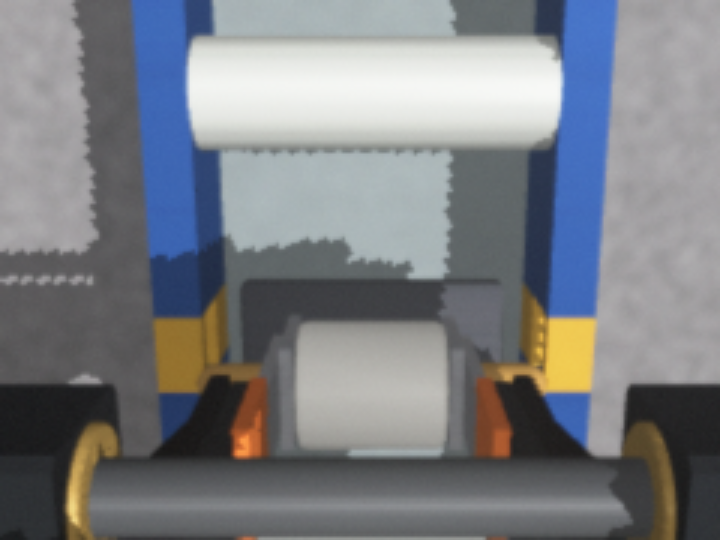

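Yellow tops span 154–203 and 547–596, centre (375,354); the unit's centre is column 372. The offset is about +0.5 mm in y and -0.7 mm in x, both well within the clearance. I lower slowly and watch the force.

Call:
servo_tool(
  steps=[
    {"x": -0.02,"y": 0.02,"z": 0.2,"turn": 0,"gripper": 0.2},
    {"x": 0,"y": 0,"z": 0.25,"turn": 0,"gripper": 0.2},
    {"x": 0,"y": 0,"z": 0.25,"turn": 0,"gripper": 0.2},
    {"x": 0,"y": 0,"z": 0.2,"turn": 0,"gripper": 0.2},
    {"x": 0,"y": 0,"z": 0.1,"turn": 0,"gripper": 0.2},
  ],
)

```text
time: 9.25
tcp_pos: [0.5342, 0.1548, 0.0638]
ee_rot: [[0.884, -0.468, -0.002], [-0.468, -0.884, -0.0], [-0.001, 0.001, -1.0]]
contact_force: [0.3, 0.1, -4.6]
finger_gap: 0.0462
grip_force: 30.0
```

Call:
servo_tool(
  steps=[
    {"x": 0,"y": 0,"z": 0,"turn": 0,"gripper": 0.2},
    {"x": 0,"y": 0,"z": 0.05,"turn": 0,"gripper": 0.2},
    {"x": 0,"y": 0,"z": 0,"turn": 0,"gripper": 0.2},
  ],
)

```text
time: 9.55
tcp_pos: [0.5351, 0.1549, 0.0637]
ee_rot: [[0.884, -0.468, 0.0], [-0.468, -0.884, 0.0], [0.0, -0.0, -1.0]]
contact_force: [-0.6, -0.5, -4.4]
finger_gap: 0.0462
grip_force: 30.0
```

Call:
servo_tool(
  steps=[
    {"x": 0,"y": 0,"z": 0.05,"turn": 0,"gripper": 0.2},
    {"x": 0,"y": 0,"z": 0,"turn": 0,"gripper": 0.2},
  ],
)

```text
time: 9.75
tcp_pos: [0.535, 0.1549, 0.0621]
ee_rot: [[0.884, -0.468, 0.0], [-0.468, -0.884, 0.0], [0.0, -0.0, -1.0]]
contact_force: [0.8, -0.1, -3.9]
finger_gap: 0.0462
grip_force: 30.0
```

Call:
servo_tool(
  steps=[
    {"x": 0,"y": 0,"z": 0.03,"turn": 0,"gripper": 0.2},
    {"x": 0,"y": 0,"z": 0,"turn": 0,"gripper": 0.2},
  ],
)

```text
time: 9.95
tcp_pos: [0.5352, 0.1549, 0.062]
ee_rot: [[0.884, -0.468, 0.0], [-0.468, -0.884, -0.0], [0.0, -0.0, -1.0]]
contact_force: [-4.0, -1.5, 2.7]
finger_gap: 0.0459
grip_force: 30.0
```

The foot touches the bed at z = 0.062 as expected, and the force rose about 7 N. I release in stages.

Call:
servo_tool(
  steps=[
    {"x": 0,"y": 0,"z": 0,"turn": 0,"gripper": 0.6},
    {"x": 0,"y": 0,"z": 0,"turn": 0,"gripper": 0.7},
    {"x": 0,"y": 0,"z": 0,"turn": 0,"gripper": 0.8},
    {"x": 0,"y": 0,"z": 0,"turn": 0,"gripper": 0.9},
    {"x": 0,"y": 0,"z": 0,"turn": 0,"gripper": 0.9},
  ],
)

```text
time: 10.45
tcp_pos: [0.5354, 0.1548, 0.0611]
ee_rot: [[0.884, -0.468, 0.001], [-0.468, -0.884, -0.0], [0.001, -0.0, -1.0]]
contact_force: [-1.1, 0.1, -0.1]
finger_gap: 0.0745
grip_force: 0.0
```

Call:
servo_tool(
  steps=[
    {"x": 0,"y": 0,"z": 0,"turn": 0,"gripper": 0.9},
    {"x": 0,"y": 0,"z": 0,"turn": 0,"gripper": 0.9},
    {"x": 0,"y": 0,"z": 0,"turn": 0,"gripper": 0.9},
  ],
)

```text
time: 10.75
tcp_pos: [0.535, 0.1548, 0.061]
ee_rot: [[0.884, -0.468, 0.0], [-0.468, -0.884, -0.0], [0.0, -0.0, -1.0]]
contact_force: [0.4, 0.6, 0.1]
finger_gap: 0.0782
grip_force: 0.0
```

Run:
```python
from h import *
im=vision.get_image("wrist"); cv2.imwrite("pics/w6.png",im[:,:,::-1])
cv2.imwrite("pics/w6c.png",cv2.resize(im[100:280,200:440,::-1],(720,540)))
```

```text
(no output)
```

View pics/w6c.png

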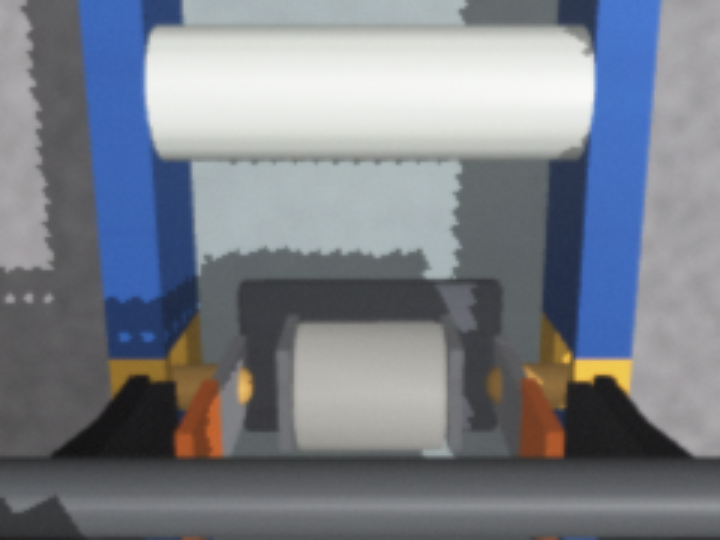

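Both slides have sprung out: the ears are at 176–220 and 520–563, and the pins enter the yellow recesses on both sides. I retreat upward and check.

Call:
servo_tool(
  steps=[
    {"x": 0,"y": 0,"z": -0.3,"turn": 0,"gripper": 0.9},
    {"x": 0,"y": 0,"z": -0.6,"turn": 0,"gripper": 0.9},
    {"x": 0,"y": 0,"z": -0.9,"turn": 0,"gripper": 0.9},
    {"x": 0,"y": 0,"z": -1,"turn": 0,"gripper": 0.9},
    {"x": 0,"y": 0,"z": -0.8,"turn": 0,"gripper": 0.9},
  ],
)

```text
time: 11.3
tcp_pos: [0.5355, 0.155, 0.1717]
ee_rot: [[0.884, -0.468, 0.002], [-0.468, -0.884, 0.0], [0.002, -0.001, -1.0]]
contact_force: [0.6, -0.1, -0.3]
finger_gap: 0.0785
grip_force: 0.0
```

Call:
servo_tool(
  steps=[
    {"x": 0,"y": 0,"z": 0,"turn": 0,"gripper": 0.9},
    {"x": 0,"y": 0,"z": 0,"turn": 0,"gripper": 0.9},
    {"x": 0,"y": 0,"z": 0,"turn": 0,"gripper": 0.9},
  ],
)

```text
time: 11.6
tcp_pos: [0.534, 0.1548, 0.1678]
ee_rot: [[0.884, -0.468, -0.002], [-0.468, -0.884, -0.0], [-0.002, 0.001, -1.0]]
contact_force: [-0.4, 0.4, -0.1]
finger_gap: 0.0784
grip_force: 0.0
```

Run:
```python
from h import *
p=vision.camera_params("wrist"); im=vision.get_image("wrist"); cv2.imwrite("pics/w7.png",im[:,:,::-1])
o=bot.get_obs()
for c,z in ((((3,150,70),(14,255,255)),.075),(((15,140,80),(32,255,255)),.048)):
  for b in blobs(im,*c,(220,130,430,240),amin=15)[0]:
    s=b[1]; L=plane(p,(s[0],s[1]+s[3]/2),z);R=plane(p,(s[0]+s[2],s[1]+s[3]/2),z);f=lambda x:np.round(o['ee_rot'].T@(x-o['tcp_pos']),4)
    print(b[0].tolist(),s,f(plane(p,b[0],z)),f(L)[1],f(R)[1])
cv2.imwrite("pics/w7c.png",cv2.resize(im[130:265,230:410,::-1],(720,540)))
```

```text
[287.39, 201.41] [284, 187, 7, 31, 148] [-0.0006 -0.0334  0.0925] -0.0366 -0.0301
[357.33, 201.51] [355, 186, 6, 33, 165] [-0.0007  0.0308  0.0926] 0.0287 0.0342
[274.12, 191.72] [267, 180, 16, 22, 244] [ 0.0019 -0.0499  0.1195] -0.057 -0.041
[370.75, 191.95] [363, 181, 15, 21, 239] [0.0017 0.0474 0.1196] 0.0395 0.0546
```

View pics/w7c.png

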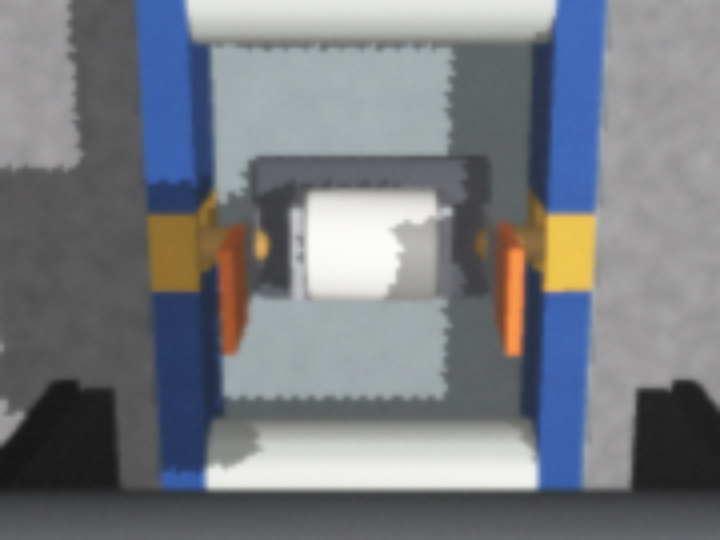

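The unit stands level mid-gap, with its pins in both yellow recesses. The ear centres are 64 mm apart (63 expected when free), so both pins are fully out. The gripper is clear, so I hand in.

```bash
python3 -c "
from plant import close_job
print(close_job())"
```

```text
the job is handed in; nothing more can be done
None
```

The job is handed in: the roller unit stands on the bed between the blue cheeks with both pins sprung fully out into the yellow-framed recesses, the arm touched none of the other things, and it took about 12 s.

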